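# Open a terminal box: press the snap tab in, push the cover off its seat

## Robot

A 6-joint arm with a two-finger parallel gripper is mounted at the origin on a cart in front of the work surface, level with it; the furniture and walls round the work are solid. World frame = base frame: x ahead of the robot, y to its left, z up, the work surface at z = 0. Lengths are in mm, angles in rad, forces in N, time in s.
With the tool pointing down it reaches from about 350 to 875 mm from the base axis. Payload 4.2 kg.
Tool frame: the origin (TCP) lies on the mounting face of the last link; the fingertips stand 173 mm ahead of it and the grasp point (between the pads) lies 155 mm ahead of it; z points along the fingers, y is the direction in which the jaws open and shut (so a half turn about z gives the same grasp; the last joint's range is limited). The gripper opens to 85 mm and grips with 20 to 120 N. Pads are 22 mm wide; open, the fingers measure 114 mm over their backs; the gripper's body (76 mm by 85 mm) begins 54 mm behind the grasp point. The pads swing forward as they close: fully open they stand 13 mm farther back than shut.
Start: joints at [-0.916, 0.385, 0.008, 0, -1.194, -0.259], TCP at [240.98, -576.653, 404.712] pointing down, gripper open.
Joint ranges: [-3.14, 3.14], [-1.21, 2.06], [-1.07, 1.41], [-3.16, 2.05], [-2.99, -0.16], [-3.1, 3.1]. Speed limits (rad/s): [2.79, 2.79, 3.14, 3.14, 3.14, 3.14].

## Interface

Orientations are given as a unit quaternion [x, y, z, w].
In Python, from bench import arm gives the robot as it stands. The module is installed in compiled form; this text tells all that it offers.
- The arm moves only by the tool play_rows, never from a script. Its argument "moves" is a list of rows, each a list of 3 entries, a list of its own where there are three numbers: the shift along the world's x, y, z in units of 30 cm (1.0 is 30 cm), then the turn about the world's z in units of 30 degrees (1.0 is 30 degrees), then the gripper's target within -1 to 1 (shut at 1, half-way at 0, fully open at -1). In form: [[[x, y, z], turn, jaw], ...]. A call has 1 to 12 rows; each row is the pose to reach, as a shift and turn from the pose measured when the call began; what a row does not reach only later rows make up. A row lasts 1/8 s, in which the tool goes at most 62.5 mm and 10.7 degrees, less where a joint would pass 70% of its speed; a pose out of reach is approached as far as the arm can. A call with a number of a shift or a turn outside -1 to 1 is refused whole. A call with a gripper value outside its range is refused whole. The fingers move at their own pace and stop on an object; the grip force is fixed at half the most. Time passes only in rows, so rows that repeat a pose let the fingers close. It gives the time, the measured TCP pose, the force and the opening at its end, in the units of the state.
- arm.read_state(): the state, without advancing time (a new reading comes with each control period).
- arm.get_image(name): name is "scene" or "top" or "wrist"; returns a dict with "pixels" (384x512x3 uint8, red, green, blue), "vfov" (degrees; the focal length in pixels is half the picture's height over the tangent of half this angle, whatever the lens; pixels are square), "cx", "cy" (the principal point, pixels), "xyz" and "rotation" of the camera in the world. Camera axes: x right, y up, looking along -z (the intrinsics and any distortion apply to the point x, -y, -z); pixel columns grow to the right and rows downward; lengths in mm; the calibration is good to about 2 mm. A picture is of the moment at which its call begins. There is no depth.
- arm.job_done(): hands the job in, once; it reports no verdict.
Trained networks look in a picture, given as the dict that the camera call returned (one of the last four; its "shot" number tells which), for a name from the list of things; names that differ only in an ending like _2 or _b are one class to them, and where a whole thing is asked for, a point or a joint stands for the part that bears it (a point fixed in the world has none). Each returns a list of dicts, best first, with "conf" (0 to 1); they miss things now and then, are a little off and sometimes report something else, mostly with a low value. They report only what shows in the picture. A call takes as long as a camera call. They do not tell look-alikes from the thing itself.
- arm.look_for(name, picture): "centre" ([x, y, z] in mm, in world coordinates, good to about 4 mm: the middle of the surface that is visible of it).
The state is a dict: "clock": time; "joints": joint angles; "joint_vel": joint speeds; "joint_efforts": joint torques, N m; "position": TCP position; "ee_rot": TCP orientation; "contact_force": force on the tool from outside, world axes, zero at the start; "wrist_torque": the same for the moment, N m; "gripper_width": finger opening in mm.
Only numpy, scipy, OpenCV 4.12 (cv2) and the standard library are available. Lean on these libraries where they do the work, as an engineer would, in place of code of your own. Each camera call takes 0.05 s, during which the arm holds its last target.

## Task

Open the terminal box that stands on the worktop: with the closed fingertips press its black snap tab fully in, then push the released sliding cover by its upright thumb rib along the guides and off the well, until the whole terminal well is uncovered and the cover lies flat on the parking bed beyond it. Do not force the cover against the tab, do not pick up or lift the cover, and leave the small parts round the box alone.

Things in the scene. Friction and masses are not known exactly. Their poses are not given: they have to be found in the camera images.
- housing: grey open-topped terminal box fixed to the worktop, 226 mm long (own x, -118 to +108), 108 mm wide (y), guides and end walls 43 mm high, two cable glands at the -x end. Origin on its underside, on the worktop; +x is the way the cover slides open, z up. Side ledges carry the cover with its underside 36 mm above the worktop
- well (a point): middle of the rectangular mouth of the terminal well, at the ledges' height (36 mm), y = 0; the mouth runs from x = -104 to -13 mm in the housing's frame and is under the cover at first
- bed (a point): middle of the parking bed, x = +52 mm in the housing's frame, 36 mm up. Between well and bed lies the tab's pocket (x -8 to +42 mm, 68 mm wide); the end stop for the cover's leading edge is at x = +102 mm
- cover: loose white cover plate, about 0.15 kg, 100 (x) by 84 (y) by 8 mm, between the guides (2 mm play each side). Origin: centre of its underside, axes as the housing's. Shut, it is at x = -58 mm in the housing's frame, some 4 mm short of the raised tab; the well is all open from x = +38 mm; the stop holds it at +52 mm. Slides with about 1 N, stays where left
- push_face (a point): middle of the upright face of the cover's thumb rib, looking to -x: 56 mm wide, 16 mm high, 25 mm behind the cover's centre. The point lies 8 mm above the cover's top, 52 mm above the worktop; its x axis is the opening direction. Push here in +x; 25 mm of flat cover top lie behind the face, a slope falls away in front of it
- tab_top (a point): centre of the top of the snap tab: a black ribbed block, 42 mm (x) by 56 mm (y), at x = +17 mm in the housing's frame, its top 42 mm above the worktop when it is out and 32 mm when it is fully in
- tab (a joint): how far the tab is pressed down, m: 0 out, 0.010 fully in against a hard stop. It moves straight down against about 3 N of friction, has no return spring and stays where it is left; the cover passes over it from 0.0065 on
- brass_union: hexagonal brass tube union, 22x39x19 mm, lying beside the housing; origin at the centre of its underside; to be left alone
- steel_tee: small steel tube tee, 29x36x14 mm, lying beside the housing; origin at the centre of its underside; to be left alone
- screwdriver_small: screwdriver with red handle, 18x136x18 mm, lying beside the housing, roughly parallel to it; origin at the centre of its underside; to be left alone
- vial_1: glass vial with white cap, 12 mm across and 33 mm tall, standing upright near the housing; origin at the centre of its underside; to be left alone
Things that resemble listed ones, but are neither listed nor needed, are in the scene too. Leave any green look-alike of the cover alone.

How it is judged:
By the outcome, as a careful person would: the job done as asked, in the order asked, and still so for the second after the job is handed in, with the robot touching nothing.
It also fails if it takes over 37 s, if anything falls off the work surface, if the arm or the gripper's body presses on something with over 40 N, if the wrist force passes 120 N, or if a joint passes its speed limit or range.

## Working session

There is one attempt and no reset: what is moved stays moved. The work goes in short steps, Python scripts to look and compute and a tool call to move; the robot and the scene stay as the last step left them, time stands still between calls to the robot, and variables do not carry over. Pictures are saved under pics/ and viewed, and the job is handed in when it is done.

Besides the shell and the picture viewer there is one more tool, called after ">>>" as a command line: name --argument value ..., lists and objects as JSON in quotes. play_rows: Moves the arm, as the interface text tells. Shifts and turns lie within -1 to 1; 1 stands for 30 cm of shift or 30 degrees of turn. Its arguments: {"type":"object","properties":{"moves":{"type":"array"}},"required":["moves"]}

```bash
mkdir -p pics
cat > h.py <<'E'
import numpy as np, cv2
from bench import arm
def save(p,n): cv2.imwrite('pics/'+n, cv2.cvtColor(p['pixels'],cv2.COLOR_RGB2BGR))
def K(p):
    f=p['pixels'].shape[0]/2/np.tan(np.radians(p['vfov'])/2); return f
def proj(p,X):
    R=np.array(p['rotation']).reshape(3,3); c=(np.asarray(X)-p['xyz'])@R
    f=K(p); return np.stack([p['cx']+f*c[...,0]/-c[...,2], p['cy']-f*c[...,1]/-c[...,2]],-1)
def ray(p,u,v,z):
    R=np.array(p['rotation']).reshape(3,3);f=K(p)
    d=R@np.array([(u-p['cx'])/f,-(v-p['cy'])/f,-1]); t=(z-p['xyz'][2])/d[2]
    return np.array(p['xyz'])+t*d
E
python3 - <<'E'
from h import *
print(arm.read_state())
for n in ['scene','top']:
    p=arm.get_image(n); save(p,n+'1.png'); print(n,{k:v for k,v in p.items() if k!='pixels'})
    for o in ['housing','cover','push_face','tab_top','brass_union','steel_tee','screwdriver_small','vial_1']:
        print(o,[(np.round(d['centre'],0),round(d['conf'],2)) for d in arm.look_for(o,p)])
E
```

```text
{'clock': 0.0, 'joints': array([-9.16399358e-01,  3.85551131e-01,  6.59565259e-03, -4.91177362e-04,
       -1.19404806e+00, -2.58621418e-01]), 'joint_vel': array([ 0.00067489, -0.00105761, -0.00141889, -0.00141447,  0.00069533,
        0.00131185]), 'joint_efforts': array([-6.84241277e-04, -3.92288911e+01,  1.88399166e+01,  4.18614998e+00,
       -4.66918369e-03,  3.97118541e-06]), 'position': array([ 240.90815071, -576.46523794,  403.6138069 ]), 'ee_rot': array([-1.96509807e-01,  9.80501211e-01,  1.09121398e-03, -2.81598052e-04]), 'contact_force': array([ 0.31560334, -0.97852011, -0.44983336]), 'wrist_torque': array([0.05317573, 0.01153049, 0.03662867]), 'gripper_width': 85.42916702157427}
scene {'vfov': 51.960196356845984, 'cx': 251.58460147551222, 'cy': 184.92524818988332, 'xyz': array([258.17903097, 450.5022146 , 716.55259893]), 'rotation': array([-0.09499421,  0.32398905,  0.90713934, -0.25120792]), 'shot': 1}
housing [(array([544.,  82.,  33.]), 0.72)]
cover [(array([499.,   4.,  46.]), 0.93), (array([ 519., -192.,    9.]), 0.77)]
push_face [(array([ 521., -192.,   11.]), 0.94)
[... 377 characters left out ...]
op {'vfov': 48.67114903800977, 'cx': 256.5874684032829, 'cy': 188.39637670565162, 'xyz': array([432.36163207, -34.99144054, 896.97226543]), 'rotation': array([-0.05471033,  0.03504682,  0.71351573, -0.69762009]), 'shot': 2}
housing [(array([552.,  75.,  35.]), 0.61)]
cover [(array([500.,  -1.,  41.]), 0.88), (array([ 519., -201.,    7.]), 0.58)]
push_face [(array([ 520., -203.,    7.]), 0.98), (array([501.,  -3.,  49.]), 0.6), (array([555.,  77.,  42.]), 0.33)]
tab_top [(array([539.,  57.,  38.]), 0.89)]
brass_union [(array([436.,  63.,  20.]), 0.58)]
steel_tee [(array([494., 142.,  14.]), 0.73)]
screwdriver_small [(array([612., -14.,  17.]), 0.67)]
vial_1 [(array([552.,  76.,  37.]), 0.46)]
```

```bash
cat > fix.py <<'E'
import re
s=open('h.py').read()
s=s.replace("np.array(p['rotation']).reshape(3,3)","Rotation.from_quat(p['rotation']).as_matrix()").replace("import numpy as np, cv2","import numpy as np, cv2\nfrom scipy.spatial.transform import Rotation")
open('h.py','w').write(s)
E
python3 fix.py; for n in scene top; do python3 -c "
import cv2;i=cv2.imread('pics/$n''1.png');cv2.imwrite('pics/$n''1b.png',cv2.resize(i[60:360,100:500] if '$n'=='x' else i,(768,576),interpolation=cv2.INTER_CUBIC))"; done
```

```text
(no output)
```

View pics/scene1b.png

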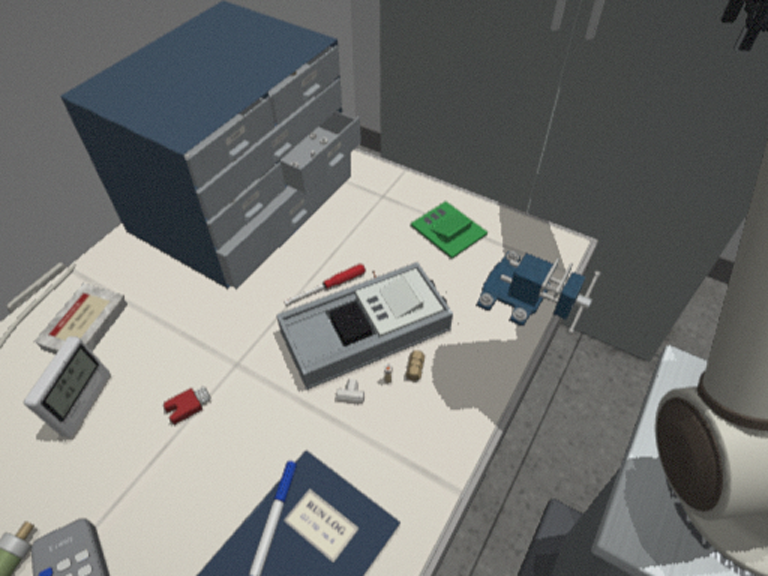

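View pics/top1b.png

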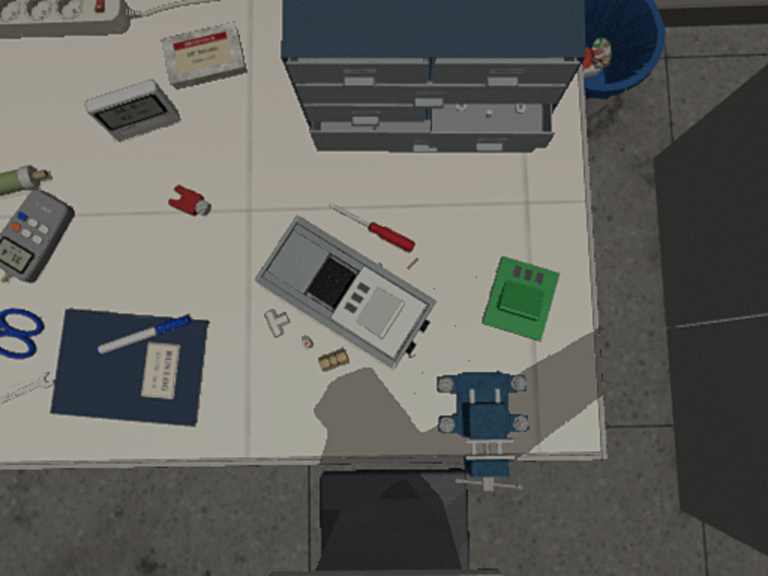

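```bash
cat > over.py <<'E'
from h import *
def wire(p,x,y,yaw,cov=-58,tab=0,out='o.png',crop=(160,130,300,250),s=5):
    c,sn=np.cos(yaw),np.sin(yaw)
    T=lambda P:np.array([[x+c*a-sn*b,y+sn*a+c*b,z] for a,b,z in P])
    rect=lambda x0,x1,w,z:T([(x0,-w,z),(x1,-w,z),(x1,w,z),(x0,w,z)])
    im=cv2.cvtColor(p['pixels'],cv2.COLOR_RGB2BGR)
    x0,y0,x1,y1=crop
    im=cv2.resize(im[y0:y1,x0:x1],None,fx=s,fy=s,interpolation=cv2.INTER_CUBIC)
    for P,col in [(rect(-118,108,54,43),(0,0,255)),(rect(-118,108,54,0),(0,255,255)),(rect(cov-50,cov+50,42,44),(255,0,0)),(rect(-4,38,28,42-tab),(0,255,0)),(rect(cov-25,cov-25,28,60),(255,0,255))]:
        q=((proj(p,P)-[x0,y0]+.5)*s).astype(int)
        cv2.polylines(im,[q],True,col,1)
    cv2.imwrite('pics/'+out,im)
E
python3 - <<'E'
from over import *
p=arm.get_image('top');a=arm.get_image('scene')
import pickle;pickle.dump((p,a),open('im.pkl','wb'))
yaw=np.radians(57)
ox,oy=540-17*np.cos(yaw),60-17*np.sin(yaw); print(ox,oy)
wire(p,ox,oy,yaw,out='t2.png')
wire(a,ox,oy,yaw,out='s2.png',crop=(175,165,315,265))
E
```

```text
530.7411364047446 45.742600344927794
```

View pics/t2.png

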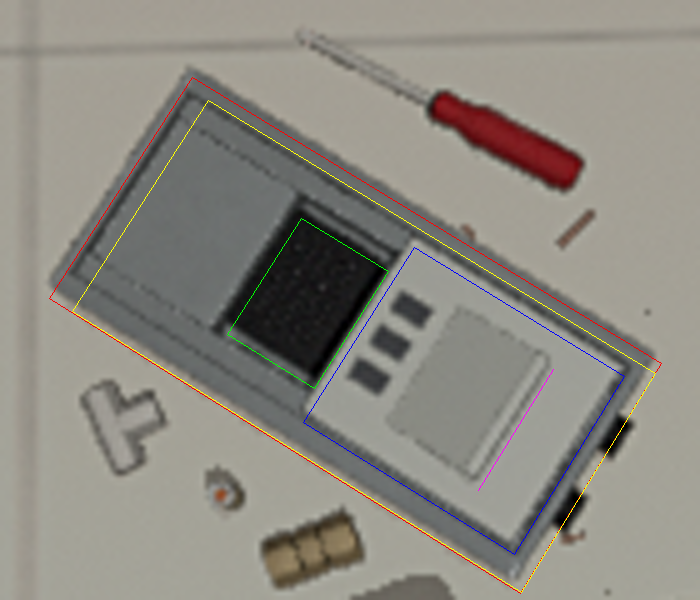

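View pics/s2.png

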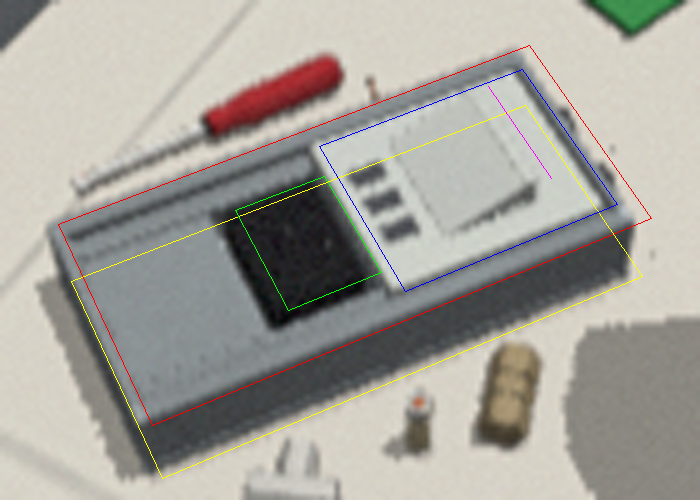

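Run:
```python
from over import *
import pickle
from scipy.optimize import least_squares
p,a=pickle.load(open('im.pkl','rb'))
M=np.array([(108,-54,43),(108,54,43),(-118,-54,43),(-118,54,43),(-8,-42,44),(-8,42,44),(-108,42,44),(-108,-42,44)],float)
t=np.array([(190,68),(50,280),(660,355),(517,583),(412,240),(303,415),(513,550),(625,375)])/5+[160,130]-.5
s=np.array([(52,228),(140,418),(525,47),(632,222),(318,147),(398,290),(612,205),(517,72)])/5+[175,165]-.5
def W(q):
    c,sn=np.cos(q[2]),np.sin(q[2]); return np.c_[q[0]+c*M[:,0]-sn*M[:,1],q[1]+sn*M[:,0]+c*M[:,1],M[:,2]]
for w in [(1,0),(0,1),(1,1)]:
    r=least_squares(lambda q:np.r_[w[0]*(proj(p,W(q))-t).ravel(),w[1]*(proj(a,W(q))-s).ravel()],[530,46,1.],loss='soft_l1',x_scale=[1,1,.01])
    print(w,r.x,np.degrees(r.x[2]),np.abs(r.fun).max(),r.cost)
q=r.x
print(np.round(proj(p,W(q))-t,1).tolist(),np.round(proj(a,W(q))-s,1).tolist())
wire(p,*q,out='t3.png');wire(a,*q,out='s3.png',crop=(175,165,315,265))
```

```text
(1, 0) [534.44921107  46.044062     0.98529542] 56.45326886664226 1.4090688859699299 2.2557987859878814
(0, 1) [533.58065731  47.14785286   0.98268046] 56.30344277217338 2.519577958674745 3.5788874502715626
(1, 1) [534.11095977  46.39439972   0.98355978] 56.353824416188715 2.4476438924689887 6.470189533438893
[[0.7, 0.0], [-0.4, 1.5], [-0.2, 0.9], [-0.3, 0.9], [0.3, 0.0], [-0.4, -0.2], [-0.5, -0.4], [-0.6, -0.8]] [[-0.1, -1.8], [0.4, 0.6], [-0.1, -0.4], [2.4, -0.7], [-0.9, -0.5], [-0.3, -0.0], [-0.5, -0.0], [0.1, -0.6]]
```

View pics/t3.png

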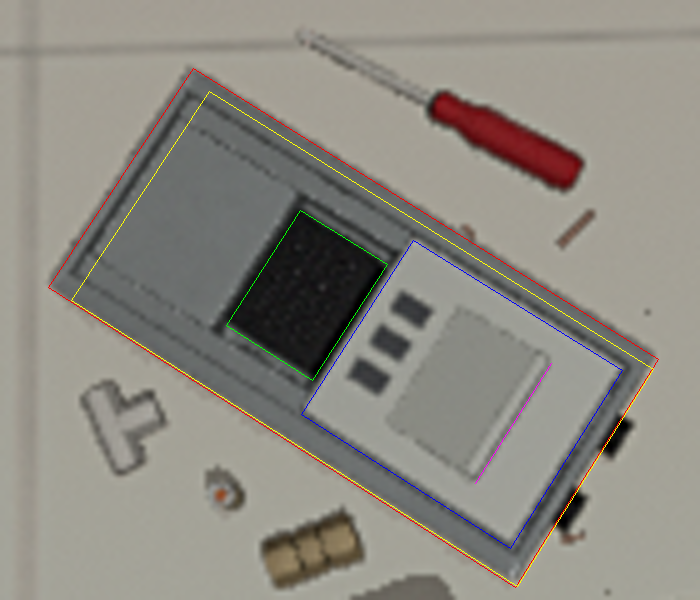

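View pics/s3.png

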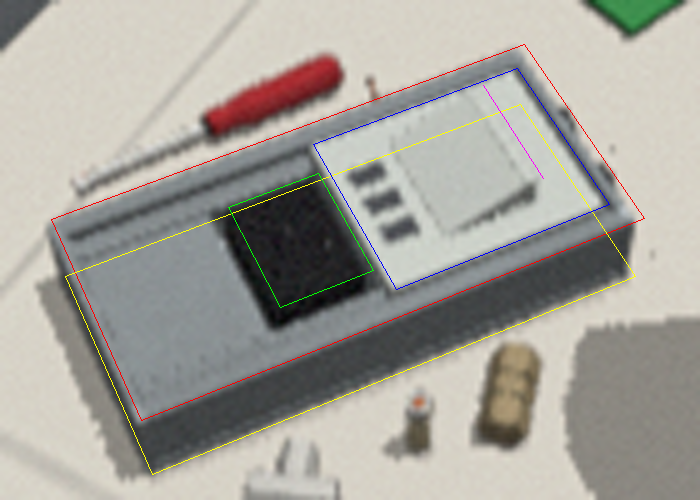

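>>> play_rows --moves '[[[0.05, 0.1, 0], 0.1, 1], [[0.12, 0.25, 0], 0.3, 1], [[0.2, 0.41, 0], 0.5, 1], [[0.28, 0.57, 0], 0.65, 1], [[0.36, 0.73, 0], 0.8, 1], [[0.43, 0.88, 0], 1.0, 1], [[0.48, 0.97, 0], 1.0, 1], [[0.5, 1.0, 0], 1.0, 1]]'

```text
clock: 2.0
position: [391.5, -275.4, 405.1]
ee_rot: [-0.445, 0.896, -0.0, 0.0]
contact_force: [-0.5, -0.1, -0.3]
gripper_width: 0.2
```

>>> play_rows --moves '[[[0.05, 0.1, 0], 0.1, 1], [[0.12, 0.26, 0], 0.117, 1], [[0.2, 0.44, 0], 0.117, 1], [[0.28, 0.62, 0], 0.117, 1], [[0.36, 0.8, 0], 0.117, 1], [[0.42, 0.93, -0.05], 0.117, 1], [[0.45, 1.0, -0.1], 0.117, 1], [[0.45, 1.0, -0.1], 0.117, 1]]'

```text
clock: 3.0
position: [526.7, 25.0, 373.2]
ee_rot: [-0.472, 0.881, 0.0, -0.002]
contact_force: [0.2, -0.4, 0.5]
gripper_width: -0.1
```

>>> play_rows --moves '[[[0.025, 0.05, -0.05], 0, 1], [[0.05, 0.1, -0.17], 0, 1], [[0.056, 0.119, -0.3], 0, 1], [[0.056, 0.119, -0.4], 0, 1], [[0.056, 0.119, -0.46], 0, 1], [[0.056, 0.119, -0.46], 0, 1]]'

```text
clock: 3.75
position: [543.1, 59.9, 233.5]
ee_rot: [-0.472, 0.882, 0.0, -0.004]
contact_force: [0.6, 0.5, -0.4]
gripper_width: 0.2
```

Run:
```python
from over import *
s=arm.read_state();print(s['position'],s['contact_force'],s['ee_rot'])
p=arm.get_image('top');a=arm.get_image('scene');w=arm.get_image('wrist')
wire(p,534.1,46.4,.9836,out='t4.png');wire(a,534.1,46.4,.9836,out='s4.png',crop=(175,145,315,265));save(w,'w4.png')
```

```text
[543.07207416  59.88507687 233.4952499 ] [ 0.59121031  0.51248097 -0.40649058] [-4.71663053e-01  8.81771239e-01  3.45368572e-04 -3.65081151e-03]
```

View pics/s4.png

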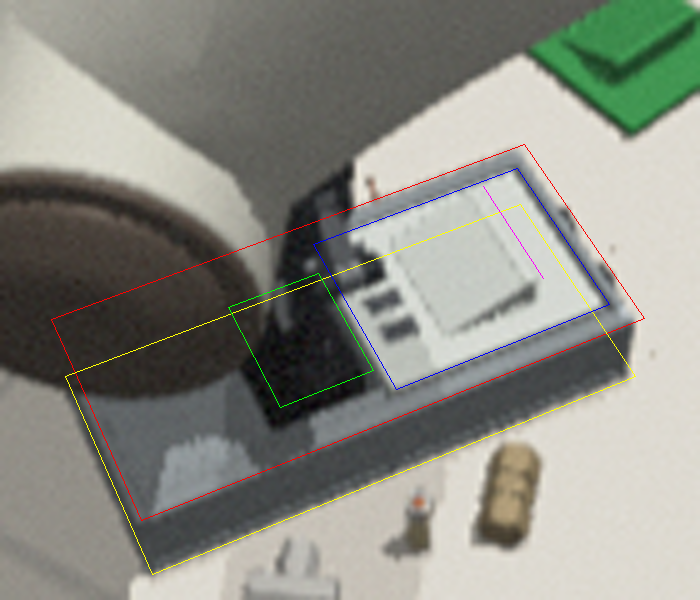

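View pics/w4.png

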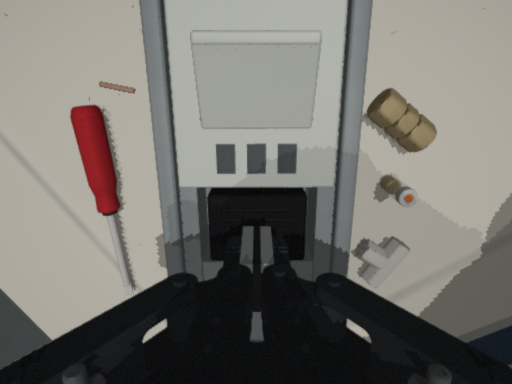

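>>> play_rows --moves '[[[0.001, 0.002, -0.03], 0, 1], [[0.001, 0.002, -0.055], 0, 1], [[0.001, 0.002, -0.07], 0, 1], [[0.001, 0.002, -0.08], 0, 1], [[0.001, 0.002, -0.08], 0, 1]]'

```text
clock: 4.53
position: [544.3, 61.1, 211.9]
ee_rot: [-0.472, 0.882, -0.0, -0.001]
contact_force: [0.2, 0.0, 0.2]
gripper_width: -0.2
```

>>> play_rows --moves '[[[0, 0, -0.01], 0, 1], [[0, 0, -0.018], 0, 1], [[0, 0, -0.023], 0, 1], [[0, 0, -0.023], 0, 1]]'

```text
clock: 5.03
position: [544.4, 61.2, 205.5]
ee_rot: [-0.472, 0.881, -0.0, -0.001]
contact_force: [-1.1, 1.1, 5.3]
gripper_width: -0.1
```

>>> play_rows --moves '[[[0, 0, -0.005], 0, 1], [[0, 0, -0.008], 0, 1], [[0, 0, -0.008], 0, 1]]'

```text
clock: 5.4
position: [544.4, 61.3, 205.4]
ee_rot: [-0.473, 0.881, -0.001, -0.0]
contact_force: [-5.5, 0.2, 16.5]
gripper_width: 0.0
```

>>> play_rows --moves '[[[0, 0, 0.06], 0, 1], [[0, 0, 0.16], 0, 1], [[-0.04, -0.06, 0.2], 0, 1], [[-0.11, -0.165, 0.2], 0, 1], [[-0.18, -0.27, 0.2], 0, 1], [[-0.215, -0.322, 0.2], 0, 1], [[-0.215, -0.322, 0.2], 0, 1]]'

```text
clock: 6.28
position: [478.9, -36.5, 265.1]
ee_rot: [-0.472, 0.882, -0.0, -0.001]
contact_force: [0.3, -0.2, 0.2]
gripper_width: -0.2
```

Run:
```python
from over import *
s=arm.read_state();print(s['position'],s['contact_force'],s['ee_rot'])
a=arm.get_image('scene');w=arm.get_image('wrist')
wire(a,534.1,46.4,.9836,tab=10,out='s5.png',crop=(175,145,315,265));save(w,'w5.png')
```

```text
[478.87075122 -36.53644376 265.06722599] [ 0.26583782 -0.16220711  0.21856913] [-4.71799092e-01  8.81705584e-01 -3.36715597e-04 -8.75869012e-04]
```

View pics/s5.png

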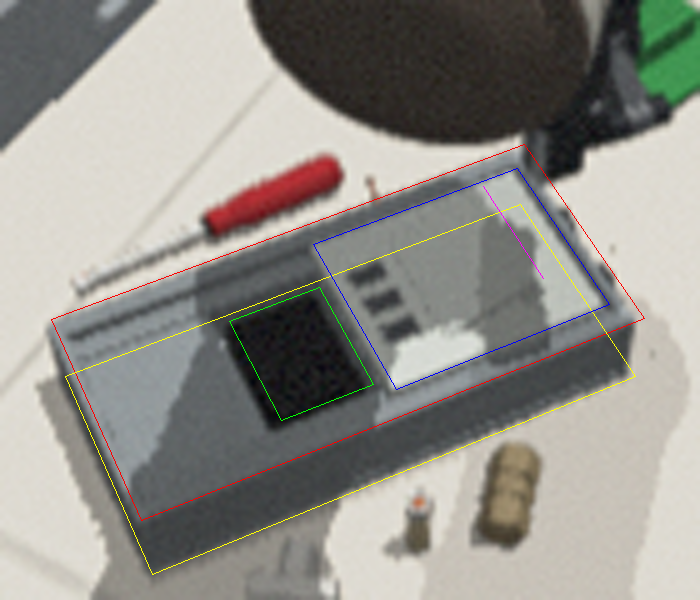

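View pics/w5.png

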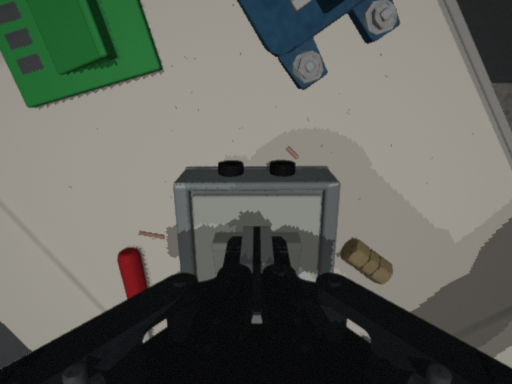

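>>> play_rows --moves '[[[0, 0, -0.04], 0, 1], [[0, 0, -0.09], 0, 1], [[0, 0, -0.125], 0, 1], [[0, 0, -0.14], 0, 1], [[0, 0, -0.14], 0, 1]]'

```text
clock: 7.0
position: [480.4, -35.2, 222.9]
ee_rot: [-0.473, 0.881, -0.001, -0.001]
contact_force: [-0.5, 0.2, -0.1]
gripper_width: -0.3
```

Run:
```python
from over import *
s=arm.read_state();print(s['position'],s['contact_force'],s['ee_rot'])
a=arm.get_image('scene');p=arm.get_image('top')
wire(a,534.1,46.4,.9836,tab=10,out='s6.png',crop=(225,145,335,235),s=7)
```

```text
[480.37450991 -35.15807623 222.9414242 ] [-0.50928366  0.15812621 -0.08431662] [-4.72793237e-01  8.81173040e-01 -5.80057314e-04 -5.39479962e-04]
```

View pics/s6.png

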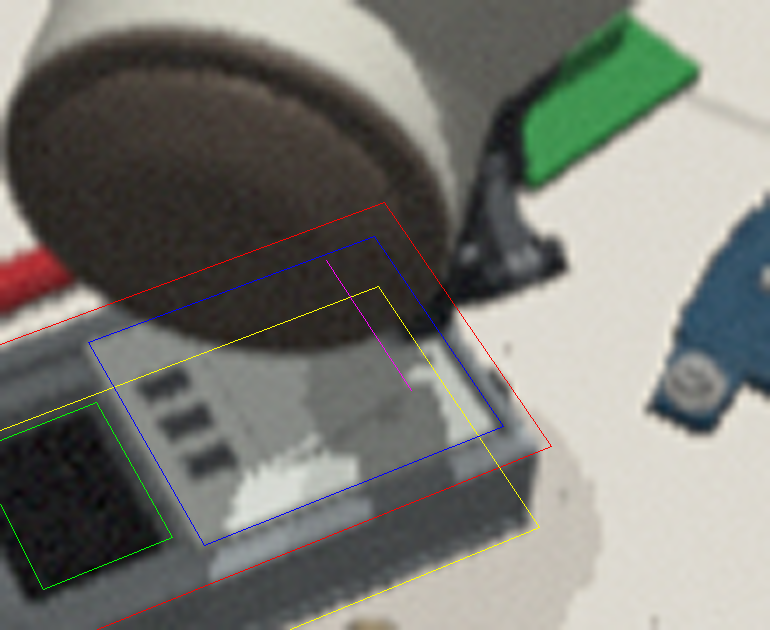

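>>> play_rows --moves '[[[0.007, 0.011, 0], 0, 1], [[0.015, 0.022, 0], 0, 1], [[0.022, 0.033, 0], 0, 1], [[0.03, 0.044, 0], 0, 1], [[0.037, 0.055, 0], 0, 1], [[0.037, 0.055, 0], 0, 1]]'

```text
clock: 7.85
position: [492.0, -18.3, 223.6]
ee_rot: [-0.473, 0.881, -0.001, 0.001]
contact_force: [-0.3, -0.2, -0.2]
gripper_width: 0.1
```

Run:
```python
from over import *
s=arm.read_state();print(s['position'],s['contact_force'],s['ee_rot'])
d=s['position'][:2]-[534.1,46.4];print(d@[.554,.832],d@[-.832,.554])
a=arm.get_image('scene')
wire(a,534.1,46.4,.9836,cov=-46,tab=10,out='s7.png',crop=(195,145,335,245))
```

```text
[491.95971789 -18.31635925 223.56770599] [-0.30729562 -0.21384906 -0.20446485] [-4.72920163e-01  8.81104621e-01 -8.28613404e-04  6.92583987e-04]
-77.18972718542305 -0.7921483139724731
```

View pics/s7.png

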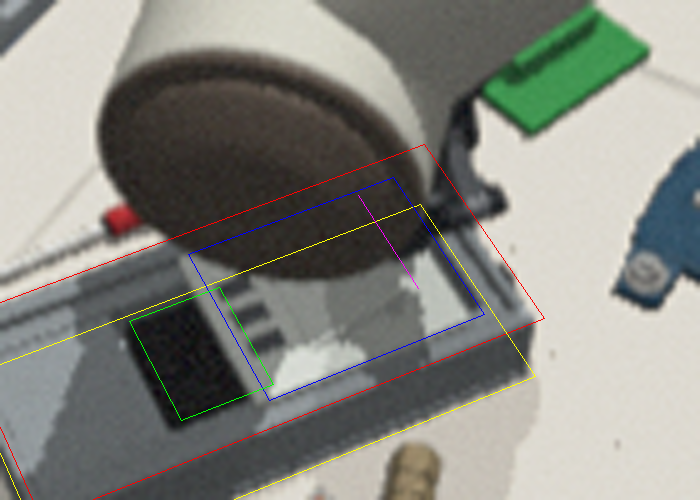

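>>> play_rows --moves '[[[0.01, 0.015, 0], 0, 1], [[0.025, 0.038, 0], 0, 1], [[0.041, 0.063, 0], 0, 1], [[0.057, 0.087, 0], 0, 1], [[0.073, 0.112, 0], 0, 1], [[0.089, 0.136, 0], 0, 1], [[0.105, 0.161, 0], 0, 1], [[0.121, 0.185, 0], 0, 1], [[0.136, 0.208, 0], 0, 1], [[0.147, 0.225, 0], 0, 1], [[0.156, 0.238, 0], 0, 1], [[0.161, 0.246, 0], 0, 1]]'

```text
clock: 9.4
position: [540.3, 55.6, 223.6]
ee_rot: [-0.473, 0.881, -0.001, 0.001]
contact_force: [-0.3, -1.3, 0.5]
gripper_width: -0.2
```

Run:
```python
from over import *
s=arm.read_state();print(s['position'],s['contact_force'],s['ee_rot'])
d=s['position'][:2]-[534.1,46.4];print(d@[.554,.832],d@[-.832,.554])
a=arm.get_image('scene')
wire(a,534.1,46.4,.9836,cov=47,tab=10,out='s8.png',crop=(175,145,315,265))
```

```text
[540.30783691  55.5585113  223.58066133] [-0.30807807 -1.27600191  0.46980065] [-4.72842219e-01  8.81146519e-01 -8.21358342e-04  6.11120681e-04]
11.059023046462855 -0.09110504577952344
```

View pics/s8.png

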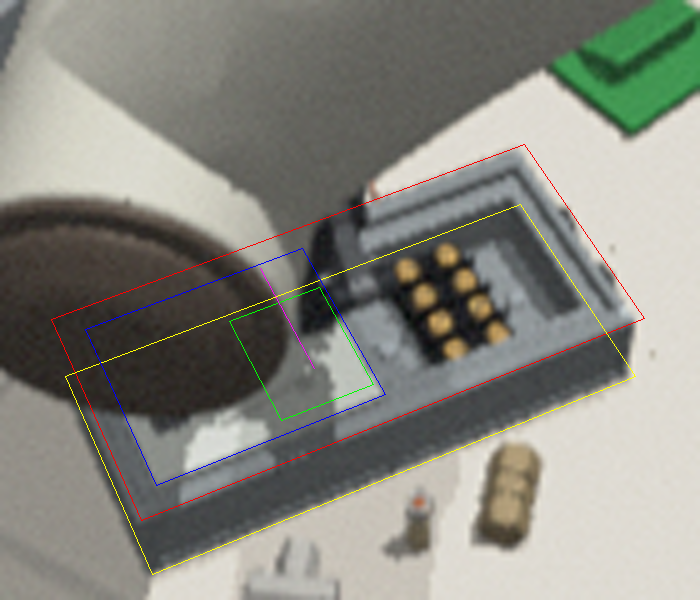

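>>> play_rows --moves '[[[-0.008, -0.012, 0], 0, 1], [[-0.016, -0.024, 0], 0, 1], [[-0.016, -0.024, 0.06], 0, 1], [[-0.016, -0.024, 0.2], 0, 1], [[-0.03, -0.05, 0.36], 0, 1], [[-0.08, -0.16, 0.5], 0, 1], [[-0.15, -0.32, 0.55], 0, 1], [[-0.23, -0.5, 0.55], 0, 1], [[-0.31, -0.68, 0.55], 0, 1], [[-0.36, -0.79, 0.55], 0, 1], [[-0.36, -0.79, 0.55], 0, 1]]'

```text
clock: 10.82
position: [430.9, -183.1, 388.7]
ee_rot: [-0.471, 0.882, -0.001, 0.001]
contact_force: [-0.0, -0.5, 0.4]
gripper_width: 0.1
```

Run:
```python
from over import *
s=arm.read_state();print(s['clock'],s['position'],s['contact_force'])
a=arm.get_image('scene');p=arm.get_image('top')
wire(a,534.1,46.4,.9836,cov=47,tab=10,out='s9.png',crop=(175,145,315,265))
wire(p,534.1,46.4,.9836,cov=47,tab=10,out='t9.png')
```

```text
10.825 [ 430.87506269 -183.11819386  388.70101578] [-0.01085127 -0.52375998  0.39279771]
```

View pics/s9.png

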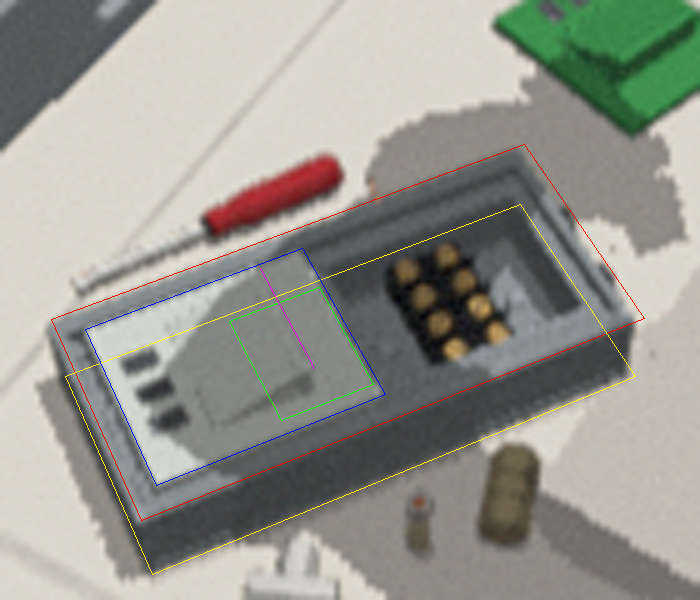

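View pics/t9.png

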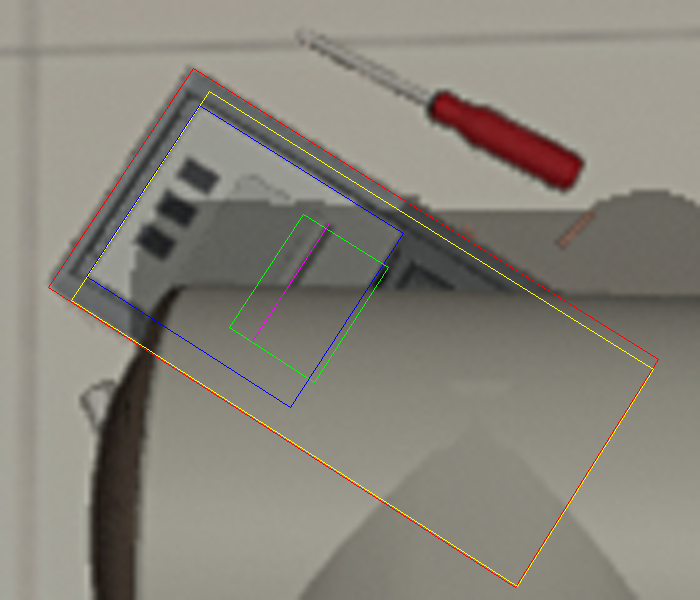

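```bash
python3 -c "
from bench import arm
print(arm.job_done())"
```

```text
the job is handed in; nothing more can be done
None
```

The terminal box is open: I pressed the tab to its hard stop, then pushed the cover by its thumb rib off the well and onto the parking bed. I handed the job in at about 10.9 s.

- **Tab:** the closed fingertips stopped at a height of about 32.4 mm with about 16 N on the wrist, which matches fully in.
- **Cover:** it slid over the tab with about 1 N or less at each reading. I then backed the fingers off the rib and moved the arm clear.
- **Last checks:** in the final scene and top pictures, the cover lies flat at about x = +47 mm in the housing's frame. The well is all open from +38 mm and the stop is at +52 mm, so the whole well is uncovered.
- **Surroundings:** in the scene view the screwdriver, vial, union and the visible part of the tee look where they were. The green look-alike was not approached. The wrist read no contact after I moved clear.
- **Limits of the checks:** the arm hid part of the housing in the last top view, so the open well was confirmed only from the scene camera. Early on the network detector also reported the green plate as a cover, so I located the housing from its picture corners instead. Those corners agreed to about 1.5 mm between the two cameras.

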